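Mark the blocked dog hole, then seat the bench dog

TASK

One of the three holes in the bench-dog block has a broken-off dowel jammed at the bottom, and nobody knows which. Feel the holes gently with the feeler rod and leave the rod standing in the blocked hole as a marker; then press the bench dog fully home in one of the clear holes. Do not force anything, and leave the other tools and things where they are.

Things in the scene. Friction and masses are not known exactly. Their poses are not given: they have to be found in the camera images.
- block: Bench-dog block: a pale wooden block 75 x 215 x 70 mm (x, y, z), fixed, flat on the bench. Origin at the centre of its underside, y along its length. Three blind upright round holes in a row at y = -70, 0, +70 mm, each 20.5 mm wide, 55 mm deep (flat floor 15 mm above the bench), mouth chamfered 1.5 mm.
- block_hole0 (a point): Centre of the mouth of the hole at y = -70 mm of the block, on its top face (70 mm above the bench); axes as the block's. One of the three holes, any of them, has a wooden stub 18 mm high and as wide as the hole jammed immovably on its floor, so that hole is only 37 mm deep.
- block_hole1 (a point): Centre of the mouth of the middle hole; axes as the block's. In the +x wall of each of the three holes, 18 mm below the mouth, a sprung steel ball juts 2 mm into the hole; it yields sideways and grips the dog's shank, so that pushing the dog past it and on down takes about 3 to 15 N. The dog's weight alone does not seat it.
- block_hole2 (a point): Centre of the mouth of the hole at y = +70 mm of the block; axes as the block's.
- stand: Tool stand: a dark wooden block 60 x 200 x 50 mm (x, y, z), fixed. Origin at the centre of its underside. Three 22 mm holes, 40 mm deep (floor 10 mm above the bench), in a row at y = -65, 0, +65 mm; feeler rod, bench dog and palm gouge stand loosely in them, in any order.
- feeler: Feeler rod, loose, 0.12 kg, 110 mm long: steel rod 16 mm in diameter, 76 mm long, flat chamfered foot; above it a round wooden handle 24 mm in diameter, 34 mm high (76 to 110 mm above the foot), with a 20 mm brass collar just under it. Starts upright in the stand. Origin at the centre of the foot, z axis up along it. Slips past the sprung balls, at most brushing them.
- feeler_tip (a point): Centre of the feeler rod's foot (same point as its origin).
- dog: Bench dog, loose, about 0.2 kg, 75 mm long, dark steel: round shank 19.5 mm in diameter, 45 mm long, foot chamfered 3 mm; round head 34 mm in diameter, 30 mm high (45 to 75 mm above the foot). Starts upright in the stand. Origin at the centre of the foot, z axis up. Home: head down on the block's top, foot 45 mm below the mouth (in the blocked hole it stops at 37 mm).
- dog_tip (a point): Centre of the foot of the bench dog's shank (same point as its origin).
- gouge: Palm gouge, a bystander: 106 mm long, 10 mm steel blade down, bulbous pale wooden handle up to 30 mm wide; stands loosely in the stand. Origin at the blade's end.
- jar: Amber jar of varnish, 56 mm wide, 75 mm high, a bystander. Origin at the centre of its underside.
- hammer: Small hammer lying on the bench, a bystander.
- offcut: Pale wooden offcut 50 x 110 x 30 mm lying on the bench, a bystander. Origin at the centre of its underside.
Not all that is in view belongs to the job. Leave any green look-alike of the feeler alone. Of the things that look like the dog, the largest one is meant.

How it is judged:
By the outcome, as a careful person would: the job done as asked, in the order asked, and still so for the second after the job is handed in, with the robot touching nothing.
It also fails if it takes over 72 s, if anything falls off the work surface, if the arm or the gripper's body presses on something with over 40 N, if the wrist force passes 120 N, or if a joint passes its speed limit or range.

ROBOT

A 6-joint arm with a two-finger parallel gripper is mounted at the origin on the work surface. World frame = base frame: x ahead of the robot, y to its left, z up, the work surface at z = 0. Lengths are in m, angles in rad, forces in N, time in s.
With the tool pointing down it reaches from about 0.3 to 0.875 m from the base axis. Payload 6.4 kg.
Tool frame: the origin (TCP) lies at the very end of the fingers, on their centre line; the grasp point (between the pads) lies 19 mm behind it; z points along the fingers, y is the line along which they close (so a half turn about z gives the same grasp; the last joint's range is limited). The gripper opens to 85 mm and grips with 20 to 120 N. Pads are 22 mm wide; open, the fingers measure 114 mm over their backs; the gripper's body (76 mm by 85 mm) begins 54 mm behind the grasp point. The pads swing forward as they close: fully open they stand 13 mm farther back than shut.
Start: joints at [-1.509, 0.181, 1.607, -0, 1.354, -0.206], TCP at [0.152, -0.555, 0.231] pointing down, gripper open.
Joint ranges: [-2.99, 2.99], [-0.89, 2.07], [0.3, 2.58], [-1.14, 4.28], [0, 2.63], [-3.12, 3.12]. Speed limits (rad/s): [2.57, 2.57, 3.01, 3.14, 3.14, 3.14].

INTERFACE

Orientations are given as a unit quaternion [w, x, y, z].
In Python, from bench import ctrl gives the robot as it stands.
- The arm moves only by the tool jog_arm, never from a script. Its argument "series" is a list that holds one entry, the list of rows, each a list of 7 numbers: the shift along the tool's x, y, z in mm, then the turn, a rotation vector about the tool's x, y, z in rad, then the finger opening in mm, from 0 to 85.4. In form: [[[tx, ty, tz, rx, ry, rz, gripper], ...]]. A call has exactly 10 rows; each row shifts and turns the commanded pose from where the row before left it, along the tool's axes as they then stand; what a row does not reach is not made up. A row lasts 1/10 s, in which the tool goes at most 50 mm and 8.59 degrees, less where a joint would pass 70% of its speed; a pose out of reach is approached as far as the arm can. A call with a gripper value outside its range is refused whole. The fingers move at their own pace and stop on an object; the grip force is fixed at half the most. Time passes only in rows, so rows that do not move let the fingers close, or fill a call up. It gives the time, the measured TCP pose, the force, the opening and the grip force at its end, in the units of the state.
- ctrl.get_obs(): the state, without advancing time (a new reading comes with each control period).
- ctrl.camera(name): name is "scene" or "top" or "wrist"; returns a dict with "frame" (420x560x3 uint8, blue, green, red), "z_map" (420x560 float32, m along the optical axis (not along the pixel's ray), 0 where there is no reading), "fx", "fy", "cx", "cy" (pixels), "xyz" and "rotation" of the camera in the world. Camera axes: x right, y down, z forward; pixel columns grow to the right and rows downward; lengths in m; the calibration is good to about 2 mm. A picture is of the moment at which its call begins.
- ctrl.hand_in(): hands the job in; it is judged then, once.
The state is a dict: "time_s": time; "q": joint angles; "dq": joint speeds; "joint_efforts": joint torques, N m; "eef_pos": TCP position; "eef_rot": TCP orientation; "wrist_force": force on the tool from outside, world axes, zero at the start; "torque": the same for the moment, N m; "opening": opening from 0.0 (shut) to 1.0 (fully open); "grasp_force": force on a finger pad.
Only numpy, scipy, OpenCV 4.12 (cv2) and the standard library are available. Lean on these libraries where they do the work, as an engineer would, in place of code of your own. Each camera call takes 0.05 s, during which the arm holds its last target. There are 200 camera calls.

## Working session

There is one attempt and no reset: what is moved stays moved. The work goes in short steps, Python scripts to look and compute and a tool call to move; the robot and the scene stay as the last step left them, time stands still between calls to the robot, and variables do not carry over. Pictures are saved under pics/ and viewed, at most 10 in all, crops included, and the job is handed in when it is done.

Besides the shell and the picture viewer there is one more tool, called after "Call:" as a command line: name --argument value ..., lists and objects as JSON in quotes. jog_arm: Moves the arm, as the interface text tells. Its arguments: {"type":"object","properties":{"series":{"type":"array"}},"required":["series"]}

```bash
mkdir -p pics; cat > h.py <<'E'
import numpy as np, cv2
from bench import ctrl
def cloud(c):
    z=c["z_map"]; v,u=np.mgrid[:z.shape[0],:z.shape[1]]
    p=np.stack([(u-c["cx"])/c["fx"]*z,(v-c["cy"])/c["fy"]*z,z],-1)
    w=p@np.array(c["rotation"]).T+np.array(c["xyz"]); w[z==0]=np.nan
    return w
E
python3 - <<'E'
from h import *
import pickle
print(ctrl.get_obs())
d={}
for n in ("scene","top"):
    c=ctrl.camera(n); d[n]=c; cv2.imwrite(f"pics/{n}0.png",c["frame"]); print(n,c["xyz"],c["rotation"],c["fx"],c["cx"],c["cy"])
pickle.dump(d,open("c0.pkl","wb"))
E
```

```text
{'time_s': 0.0, 'q': array([-1.50931678e+00,  1.81558265e-01,  1.60802660e+00, -3.22980445e-05,
        1.35379003e+00, -2.06304359e-01]), 'dq': array([ 0.00015508, -0.00128253,  0.00046627,  0.00120182,  0.00042521,
        0.00133067]), 'joint_efforts': array([-3.28757123e-04, -4.44872940e+01, -3.51339376e+01, -3.40917186e-04,
        9.09320806e-03,  9.37239832e-06]), 'eef_pos': array([ 0.15211137, -0.55393214,  0.23036548]), 'eef_rot': array([-8.89925611e-04,  9.91048995e-01,  1.33495672e-01,  4.87459304e-05]), 'wrist_force': array([ 0.64737096, -0.01335953, -0.40638994]), 'torque': array([-0.00452958,  0.00990245,  0.02302161]), 'grasp_force': 0.0, 'opening': 0.9997122640442057}
scene [ 0.90320079 -0.46927493  0.51796729] [-0.4136594   0.87219788  0.24011956 -0.10246635] 413.54748682021466 280.4965568124927 207.0907810633346
top [ 0.48295928 -0.01642052  0.79034091] [ 0.07589226 -0.69219297  0.7137265  -0.07552307] 390.40739374795015 278.2866011772961 205.1819488866576
```

View pics/top0.png

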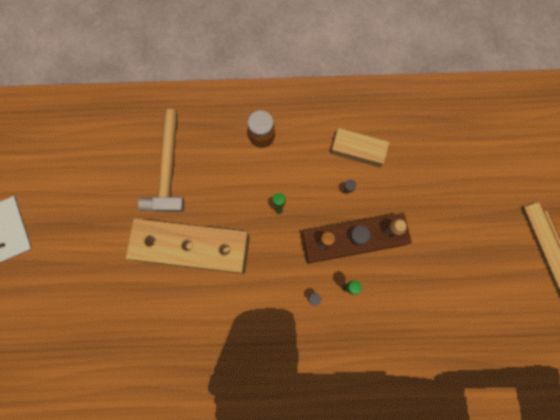

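View pics/scene0.png

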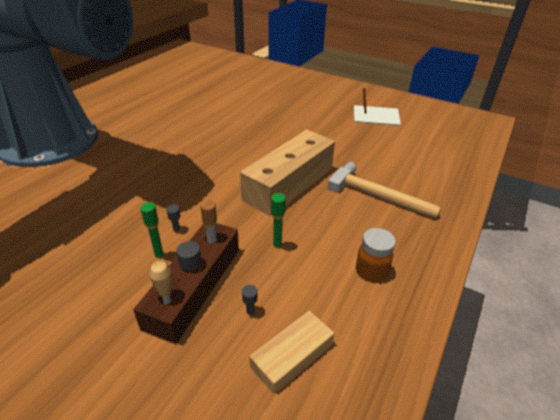

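The top view shows the block's holes at (150,241), (188,245) and (225,250). In the stand are the feeler (orange-brown handle) at (328,239), the dark dog at (360,235) and the gouge at (399,227).

Candidates:
- **Dog:** (360,235), (350,186) and (315,299). The first is the largest and stands in the stand, so it fits the description.
- **Feeler:** brown (328,239), green (279,201) and green (355,288). The brown one in the stand fits; the green ones are look-alikes.

Next I'll measure these and confirm them in one crop.

```bash
cat >> h.py <<'E'
from scipy.spatial.transform import Rotation as R
def cloud(c):
    z=c["z_map"]; v,u=np.mgrid[:z.shape[0],:z.shape[1]]
    p=np.stack([(u-c["cx"])/c["fx"]*z,(v-c["cy"])/c["fy"]*z,z],-1)
    q=np.array(c["rotation"]); w=p@R.from_quat(q[[1,2,3,0]]).as_matrix().T+np.array(c["xyz"]); w[z==0]=np.nan
    return w
def ray(c,u,v,h):
    q=np.array(c["rotation"]); d=R.from_quat(q[[1,2,3,0]]).apply([(u-c["cx"])/c["fx"],(v-c["cy"])/c["fy"],1])
    o=np.array(c["xyz"]); return o+d*(h-o[2])/d[2]
E
python3 - <<'E'
from h import *
import pickle
d=pickle.load(open("c0.pkl","rb")); c=d["top"]; w=cloud(c)
print("bench z",np.nanmedian(w[300:400:,20:200,2]))
def comps(lo,hi,box,minA=15):
    x0,x1,y0,y1=box; m=np.zeros(w.shape[:2],np.uint8); m[y0:y1,x0:x1]=((w[...,2]>lo)&(w[...,2]<hi))[y0:y1,x0:x1]
    n,l,s,ce=cv2.connectedComponentsWithStats(m)
    return [(l==i) for i in range(1,n) if s[i,4]>=minA]
def rect(m,h):
    # outline pixels -> rays onto plane h
    k=max(cv2.findContours(m.astype(np.uint8),cv2.RETR_EXTERNAL,cv2.CHAIN_APPROX_NONE)[0],key=len)[:,0,:]
    p=np.array([ray(c,u,v,h)[:2] for u,v in k]); return cv2.minAreaRect((p*1000).astype(np.float32))
for nm,lo,hi,box,h in (("block",.06,.08,(110,260,200,290),.07),("stand",.042,.058,(290,420,200,280),.05)):
    m=max(comps(lo,hi,box),key=np.sum); print(nm,rect(m,h),np.nanmedian(w[m][:,2]))
for lo,hi,b,nm in ((.085,.14,(310,345,220,260),"feeler"),(.075,.095,(340,380,215,260),"dog"),(.07,.14,(380,420,205,250),"gouge")):
    for m in comps(lo,hi,(b[0],b[1],b[2],b[3])):
        print(nm,m.sum(),np.argwhere(m).mean(0)[::-1],np.nanmax(w[m][:,2]),np.nanmedian(w[m],0),rect(m,np.nanmedian(w[m][:,2])))
for n,b in (("green1",(265,295,185,225)),("green2",(340,370,275,305)),("sd1",(335,365,175,200)),("sd2",(302,328,285,312)),("jar",(240,285,100,150))):
    for m in comps(.02,.15,b): print(n,m.sum(),np.nanmedian(w[m],0),np.nanmax(w[m][:,2]))
# holes
g=cv2.cvtColor(c["frame"],cv2.COLOR_BGR2GRAY)
for (u,v) in ((150,241),(188,245),(225,250)):
    s=w[v-9:v+10,u-9:u+10,2]; m=(s<.064)
    a=np.argwhere(m).mean(0); print("hole",m.sum(),a[1]+u-9,a[0]+v-9,ray(c,a[1]+u-9,a[0]+v-9,.07),"min z",np.nanmin(s))
s=d["scene"]["frame"][180:350,120:300]; t=c["frame"][165:315,260:430]
cv2.imwrite("pics/crop.png",np.hstack([cv2.resize(s,(380,360),interpolation=2),cv2.resize(t,(408,360),interpolation=2)]))
E
```

```text
bench z -0.0007395163066596933
block ((569.5716552734375, 152.7980194091797), (215.822998046875, 75.20629119873047), 81.56385040283203) 0.06938758828897412
stand ((577.5504150390625, -166.37863159179688), (60.4202995300293, 200.46482849121094), 8.764986991882324) 0.049460702158787784
feeler 173 [327.02312139 239.30635838] 0.12253631339192406 [ 0.56674046 -0.1008043   0.11889181] ((566.5418090820312, -100.12789916992188), (21.755582809448242, 26.037935256958008), 42.50709533691406)
dog 281 [360.08896797 234.72241993] 0.08792658598615855 [ 0.57693597 -0.16541018  0.08435438] ((576.8302001953125, -165.32806396484375), (32.74553298950195, 33.27865219116211), 85.99954223632812)
gouge 238 [397.36134454 226.81092437] 0.11744640700855702 [ 0.58572054 -0.22655244  0.1105374 ] ((586.2615966796875, -226.63368225097656), (30.5305118560791, 26.69004249572754), 88.2291259765625)
green1 198 [ 0.63896411 -0.01961573  0.10850928] 0.11314782963257997
green2 207 [ 0.48421918 -0.1412803   0.10842566] 0.11261061128347272
sd1 131 [ 0.67854617 -0.16015761  0.04994394] 0.05321476349842447
sd2 131 [ 0.46535882 -0.07923261  0.05033742] 0.053648911332611626
jar 765 [0.79770309 0.01091757 0.07330716] 0.07758979797871124
hole 86 149.88372093023256 240.8953488372093 [0.57956909 0.22152731 0.07      ] min z 0.01193005642082523
hole 87 187.13793103448276 245.26436781609195 [0.56933422 0.15227794 0.07      ] min z 0.02969483010165974
hole 88 224.29545454545453 249.64772727272725 [0.5591345  0.08358645 0.07      ] min z 0.011852401851089156
```

View pics/crop.png

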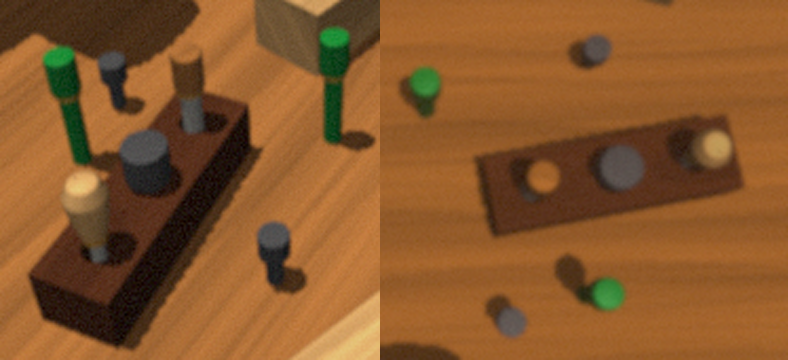

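The crop confirms it: brown-handled feeler at the far end of the stand, large dark dog in the middle (the other two dark ones are clearly smaller), and the green look-alikes outside the stand. All heights and sizes match the description. The depth hints that the middle hole is shallow, but I'll still feel the holes. Next I'll write a jog planner.

```bash
cat >> h.py <<'E'
def state():
    o=ctrl.get_obs(); q=o["eef_rot"]; M=R.from_quat(q[[1,2,3,0]])
    y=M.as_matrix()[:,1]
    print("t %.2f"%o["time_s"],"pos",np.round(o["eef_pos"]*1e3,1),"yaw %.2f"%np.degrees(np.arctan2(y[1],y[0])),"F",np.round(o["wrist_force"],1),"op %.1f"%(o["opening"]*85.4),"grip %.1f"%o["grasp_force"])
    return o["eef_pos"],M
def plan(xyz,yaw,n,p=None,M=None):
    """equal rows (mm, rad, tool axes) from measured pose to xyz(mm), tool-y at yaw (deg), pointing down"""
    if p is None: p,M=state()
    a=np.radians(yaw); T=R.from_matrix(np.array([[-np.sin(a),np.cos(a),0],[np.cos(a),np.sin(a),0],[0,0,-1]]))
    r=(M.inv()*T).as_rotvec()/n; d=(np.array(xyz)/1e3-p)/n; C=M
    for i in range(n):
        print(np.round(C.inv().apply(d)*1e3,1).tolist(),np.round(r,4).tolist()); C=C*R.from_rotvec(r)
    return np.array(xyz)/1e3,T
E
python3 -c "
from h import *
p,M=plan([360,-330,230],8.8,10)
plan([567,-101,180],8.8,10,p,M)"
```

```text
t 0.10 pos [ 152.1 -554.   230.5] yaw -74.65 F [-1.  -0.1  0.4] op 85.4 grip 0.0
[26.0, -16.1, 0.1] [-0.0001, -0.0001, -0.1457]
[28.0, -12.2, 0.1] [-0.0001, -0.0001, -0.1457]
[29.5, -8.0, 0.1] [-0.0001, -0.0001, -0.1457]
[30.3, -3.6, 0.1] [-0.0001, -0.0001, -0.1457]
[30.5, 0.8, 0.1] [-0.0001, -0.0001, -0.1457]
[30.1, 5.3, 0.1] [-0.0001, -0.0001, -0.1457]
[29.0, 9.6, 0.1] [-0.0001, -0.0001, -0.1457]
[27.3, 13.7, 0.1] [-0.0001, -0.0001, -0.1457]
[25.0, 17.5, 0.0] [-0.0001, -0.0001, -0.1457]
[22.2, 21.0, 0.0] [-0.0001, -0.0001, -0.1457]
[19.5, 24.0, 5.0] [0.0, 0.0, 0.0]
[19.5, 24.0, 5.0] [0.0, 0.0, 0.0]
[19.5, 24.0, 5.0] [0.0, 0.0, 0.0]
[19.5, 24.0, 5.0] [0.0, 0.0, 0.0]
[19.5, 24.0, 5.0] [0.0, 0.0, 0.0]
[19.5, 24.0, 5.0] [0.0, 0.0, 0.0]
[19.5, 24.0, 5.0] [0.0, 0.0, 0.0]
[19.5, 24.0, 5.0] [0.0, 0.0, 0.0]
[19.5, 24.0, 5.0] [0.0, 0.0, 0.0]
[19.5, 24.0, 5.0] [0.0, 0.0, 0.0]
```

Call:
jog_arm --series '[[[26,-16,0,0,0,-0.1457,85],[28,-12,0,0,0,-0.1457,85],[29.5,-8,0,0,0,-0.1457,85],[30.3,-3.6,0,0,0,-0.1457,85],[30.5,0.8,0,0,0,-0.1457,85],[30,5.3,0,0,0,-0.1457,85],[29,9.6,0,0,0,-0.1457,85],[27.3,13.7,0,0,0,-0.1457,85],[25,17.5,0,0,0,-0.1457,85],[22.2,21,0,0,0,-0.1457,85]]]'

```text
time_s: 1.1
eef_pos: [0.3605, -0.3297, 0.231]
eef_rot: [-0.0, 0.648, 0.761, 0.0]
wrist_force: [-0.0, 0.1, -0.4]
opening: 1.001
grasp_force: 0.0
```

Call:
jog_arm --series '[[[19.5,24,5,0,0,0,85],[19.5,24,5,0,0,0,85],[19.5,24,5,0,0,0,85],[19.5,24,5,0,0,0,85],[19.5,24,5,0,0,0,85],[19.5,24,5,0,0,0,85],[19.5,24,5,0,0,0,85],[19.5,24,5,0,0,0,85],[19.5,24,5,0,0,0,85],[19.5,24,5,0,0,0,85]]]'

```text
time_s: 2.1
eef_pos: [0.5677, -0.1002, 0.1806]
eef_rot: [-0.0, 0.651, 0.759, -0.0]
wrist_force: [0.8, -0.9, 0.2]
opening: 0.995
grasp_force: 0.0
```

```bash
python3 - <<'E'
from h import *
p,M=state()
c=ctrl.camera("wrist"); cv2.imwrite("pics/w1.png",c["frame"]); w=cloud(c)
for n,lo,hi,P in (("feeler",.1,.13,(.567,-.101)),("dog",.078,.092,(.577,-.165))):
    m=(w[...,2]>lo)&(w[...,2]<hi)&(np.hypot(w[...,0]-P[0],w[...,1]-P[1])<.03)
    if m.sum(): print(n,m.sum(),np.argwhere(m).mean(0)[::-1],w[m].mean(0),w[m].min(0),w[m].max(0))
plan([567,-101,86],8.8,10)
E
```

```text
t 2.10 pos [ 567.7 -100.2  180.6] yaw 8.83 F [ 0.8 -0.9  0.2] op 85.0 grip 0.0
feeler 1214 [273.75700165 223.28171334] [ 0.56810668 -0.09750858  0.11751516] [ 0.55664557 -0.11068622  0.1000389 ] [ 0.58048482 -0.08768337  0.12160364]
dog 1400 [273.26       290.07571429] [ 0.57799833 -0.16207671  0.0843405 ] [ 0.56168673 -0.1801434   0.07800707] [ 0.59473997 -0.14685973  0.08665678]
t 2.15 pos [569.5 -96.9 179.9] yaw 8.92 F [-2.1  1.4  0.5] op 85.2 grip 0.0
[-0.4, -0.3, 9.4] [0.0001, -0.0003, 0.0002]
[-0.4, -0.3, 9.4] [0.0001, -0.0003, 0.0002]
[-0.4, -0.3, 9.4] [0.0001, -0.0003, 0.0002]
[-0.4, -0.3, 9.4] [0.0001, -0.0003, 0.0002]
[-0.4, -0.3, 9.4] [0.0001, -0.0003, 0.0002]
[-0.4, -0.3, 9.4] [0.0001, -0.0003, 0.0002]
[-0.4, -0.3, 9.4] [0.0001, -0.0003, 0.0002]
[-0.4, -0.3, 9.4] [0.0001, -0.0003, 0.0002]
[-0.4, -0.3, 9.4] [0.0001, -0.0003, 0.0002]
[-0.4, -0.3, 9.4] [0.0001, -0.0003, 0.0002]
```

View pics/w1.png

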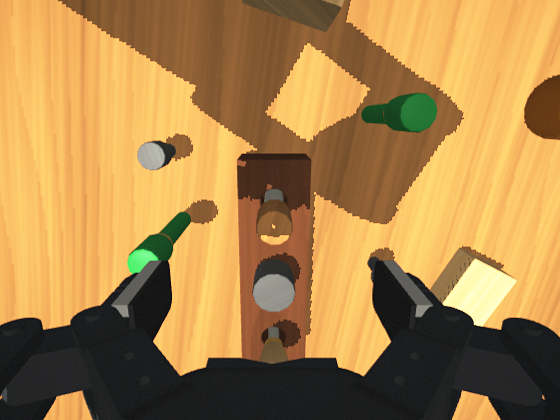

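The wrist view shows the feeler at (273,222) and the dog at (273,290), centred between the open fingers. The green look-alike at (150,258) is clear of the left finger. Descending.

Call:
jog_arm --series '[[[0,0,12,0,0,0,64],[0,0,12,0,0,0,64],[0,0,12,0,0,0,64],[0,0,12,0,0,0,64],[0,0,12,0,0,0,64],[0,0,12,0,0,0,64],[0,0,12,0,0,0,64],[0,0,10,0,0,0,64],[0,0,0,0,0,0,64],[0,0,0,0,0,0,64]]]'

```text
time_s: 3.15
eef_pos: [0.5672, -0.1014, 0.0872]
eef_rot: [-0.0, 0.651, 0.759, -0.0]
wrist_force: [-0.4, -0.1, -0.3]
opening: 0.75
grasp_force: 0.0
```

```bash
python3 - <<'E'
from h import *
state()
c=ctrl.camera("wrist"); w=cloud(c)
m=(w[...,2]>.1)&(w[...,2]<.13)&(np.hypot(w[...,0]-.567,w[...,1]+.101)<.03)
t=m&(w[...,2]>.117)
print(m.sum(),t.sum(),w[t].mean(0),w[t].min(0),w[t].max(0))
state()
E
```

```text
t 3.15 pos [ 567.2 -101.4   87.2] yaw 8.83 F [-0.4 -0.1 -0.3] op 64.1 grip 0.0
3859 2799 [ 0.5684135  -0.09858599  0.11946818] [ 0.55689066 -0.11135276  0.11701623] [ 0.58036221 -0.08749314  0.1213635 ]
t 3.20 pos [ 567.6 -101.5   87.7] yaw 8.83 F [-0.1  0.5  0.2] op 64.1 grip 0.0
```

Call:
jog_arm --series '[[[1,0.5,1,0,0,0,64],[1,0.5,1,0,0,0,64],[0,0,0,0,0,0,40],[0,0,0,0,0,0,25],[0,0,0,0,0,0,15],[0,0,0,0,0,0,10],[0,0,0,0,0,0,10],[0,0,0,0,0,0,10],[0,0,0,0,0,0,10],[0,0,0,0,0,0,10]]]'

```text
time_s: 4.2
eef_pos: [0.5682, -0.0994, 0.0856]
eef_rot: [0.0, 0.651, 0.759, 0.0]
wrist_force: [0.5, 0.2, 3.8]
opening: 0.265
grasp_force: 58.7
```

Call:
jog_arm --series '[[[0,0,-5,0,0,0,10],[0,0,-10,0,0,0,10],[0,0,-12,0,0,0,10],[0,0,-15,0,0,0,10],[0,0,-15,0,0,0,10],[0,0,-15,0,0,0,10],[0,0,-13,0,0,0,10],[0,0,-10,0,0,0,10],[0,0,0,0,0,0,10],[0,0,0,0,0,0,10]]]'

```text
time_s: 5.2
eef_pos: [0.5677, -0.0993, 0.1802]
eef_rot: [-0.0, 0.651, 0.759, -0.0]
wrist_force: [-0.0, -0.7, -1.8]
opening: 0.267
grasp_force: 58.8
```

```bash
python3 - <<'E'
from h import *
p,M=state()
c=ctrl.camera("scene"); cv2.imwrite("pics/s2.png",c["frame"][100:340,120:360]); w=cloud(c)
m=(np.hypot(w[...,0]-p[0],w[...,1]-p[1])<.035)&(w[...,2]>.07)&(w[...,2]<p[2]+.01)
v=np.array(c["xyz"])[:2]-p[:2]; v/=np.hypot(*v); print("view dir",v)
for lo in np.arange(.07,.19,.01):
    s=w[m&(w[...,2]>lo)&(w[...,2]<=lo+.01)]
    if len(s)>3: print(np.round(lo,3),len(s),np.round(s.mean(0)*1e3,1),np.round(s.min(0)*1e3,1),np.round(s.max(0)*1e3,1))
E
```

```text
t 5.20 pos [567.7 -99.3 180.2] yaw 8.82 F [-0.  -0.7 -1.8] op 22.8 grip 58.8
view dir [ 0.67169443 -0.74082831]
0.1 21 [ 572.5 -105.8  107.9] [ 564.7 -109.6  105.4] [576.1 -98.6 109.9]
0.11 51 [ 572.3 -105.6  115. ] [ 563.2 -109.9  110.5] [576.9 -97.5 119.8]
0.12 55 [ 572.4 -105.6  124.7] [ 564.6 -109.7  120.2] [576.5 -96.9 129.9]
0.13 57 [ 572.7 -105.4  135.2] [ 563.8 -109.3  130.2] [577.  -97.9 140. ]
0.14 57 [ 572.2 -105.7  145.2] [ 564.  -109.5  140.1] [577.2 -98.5 149.8]
0.15 59 [ 572.3 -105.3  154.9] [ 563.7 -109.5  150.3] [577.2 -97.2 159.9]
0.16 60 [ 572.4 -105.7  165.1] [ 564.1 -109.5  160. ] [576.7 -98.3 170. ]
0.17 51 [ 573.2 -106.8  175. ] [ 565.1 -111.9  170.2] [585.6 -97.3 180. ]
0.18 134 [ 573.  -108.2  185.9] [ 545.6 -113.9  180.2] [592.1 -88.6 190. ]
```

View pics/s2.png

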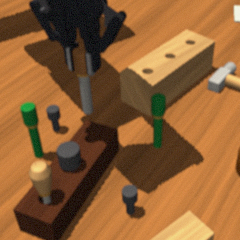

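The rod hangs straight in the gripper, lower end at about (87,112) in the crop, axis about 1.3 mm toward −y from the TCP. I'll cross-check the hole positions from the scene camera and plan the move to above hole0.

```bash
python3 - <<'E'
from h import *
import pickle
c=pickle.load(open("c0.pkl","rb"))["scene"]; w=cloud(c)
for (x,y) in ((559.2,83.5),(569.4,152.5),(579.6,221.6)):
    q=np.array(c["rotation"]); pc=R.from_quat(q[[1,2,3,0]]).inv().apply(np.array([x/1e3,y/1e3,.07])-c["xyz"])
    u,v=int(round(pc[0]/pc[2]*c["fx"]+c["cx"])),int(round(pc[1]/pc[2]*c["fy"]+c["cy"]))
    s=w[v-9:v+10,u-9:u+10,2]; k=(s<.066).astype(np.uint8)
    n,l,st,ce=cv2.connectedComponentsWithStats(k); i=l[9,9] or 1
    a=ce[i]; print(u,v,st[i].tolist(),ray(c,a[0]+u-9,a[1]+v-9,.07)[:2]*1e3)
b=(w[...,2]>.066)&(w[...,2]<.073)&(np.hypot(w[...,0]-.57,w[...,1]-.152)<.13)
print(cv2.minAreaRect((w[b][:,:2]*1e3).astype(np.float32)))
plan([559,84.8,165],-8.4,10)
E
```

```text
266 171 [6, 7, 10, 6, 40] [563.14198585  82.36952589]
288 155 [6, 8, 10, 5, 34] [573.45801688 150.9357307 ]
309 142 [6, 8, 9, 4, 27] [583.36674945 219.2321082 ]
((571.8118286132812, 154.2686767578125), (217.97817993164062, 77.30473327636719), 81.46451568603516)
t 5.25 pos [567.4 -99.2 179.6] yaw 8.82 F [-0.4 -0.3 -1. ] op 22.6 grip 58.8
[18.3, 2.0, 1.5] [-0.0001, -0.0, 0.0301]
[18.4, 1.4, 1.5] [-0.0001, -0.0, 0.0301]
[18.4, 0.9, 1.5] [-0.0001, -0.0, 0.0301]
[18.4, 0.3, 1.5] [-0.0001, -0.0, 0.0301]
[18.4, -0.2, 1.5] [-0.0001, -0.0, 0.0301]
[18.4, -0.8, 1.5] [-0.0001, -0.0, 0.0301]
[18.4, -1.3, 1.5] [-0.0001, -0.0, 0.0301]
[18.3, -1.9, 1.5] [-0.0001, -0.0, 0.0301]
[18.3, -2.4, 1.5] [-0.0001, -0.0, 0.0301]
[18.2, -3.0, 1.5] [-0.0001, -0.0, 0.0301]
```

Call:
jog_arm --series '[[[18.3,2,1.5,0,0,0.0301,10],[18.4,1.5,1.5,0,0,0.0301,10],[18.4,1,1.5,0,0,0.0301,10],[18.4,0.4,1.5,0,0,0.0301,10],[18.4,-0.1,1.5,0,0,0.0301,10],[18.4,-0.7,1.5,0,0,0.0301,10],[18.4,-1.2,1.5,0,0,0.0301,10],[18.3,-1.8,1.5,0,0,0.0301,10],[18.3,-2.3,1.5,0,0,0.0301,10],[18.2,-2.9,1.5,0,0,0.0301,10]]]'

```text
time_s: 6.25
eef_pos: [0.5596, 0.0855, 0.1641]
eef_rot: [-0.001, 0.758, 0.653, -0.001]
wrist_force: [0.2, 0.4, -1.1]
opening: 0.263
grasp_force: 58.8
```

Call:
jog_arm --series '[[[0,0,0,0,0,0,10],[0,0,0,0,0,0,10],[0,0,0,0,0,0,10],[0,0,2,0,0,0,10],[0,0,2,0,0,0,10],[0,0,2,0,0,0,10],[0,0,1,0,0,0,10],[0,0,0,0,0,0,10],[0,0,0,0,0,0,10],[0,0,0,0,0,0,10]]]'

```text
time_s: 7.25
eef_pos: [0.5604, 0.0848, 0.1584]
eef_rot: [0.0, 0.757, 0.653, 0.0]
wrist_force: [0.8, -0.3, -1.4]
opening: 0.266
grasp_force: 58.8
```

```bash
python3 - <<'E'
from h import *
p,M=state()
c=ctrl.camera("wrist"); cv2.imwrite("pics/w2.png",c["frame"]); w=cloud(c)
# block top edges in x near the holes and far hole
b=(w[...,2]>.066)&(w[...,2]<.074)&(np.hypot(w[...,0]-.57,w[...,1]-.152)<.13)
pt=w[b]; print("block pts",len(pt),pt.min(0),pt.max(0))
for (x,y) in ((.5602,.084),(.5704,.1532),(.5806,.2224)):
    m=(w[...,2]<.066)&(np.hypot(w[...,0]-x,w[...,1]-y)<.03)&(w[...,2]>.005)
    print((x,y),m.sum())
print(cv2.minAreaRect((pt[:,:2]*1e3).astype(np.float32)))
E
```

```text
t 7.25 pos [560.4  84.8 158.4] yaw -8.42 F [ 0.8 -0.3 -1.4] op 22.7 grip 58.8
block pts 26297 [0.51872083 0.04724428 0.06606952] [0.6168563  0.22444456 0.07247914]
(0.5602, 0.084) 375
(0.5704, 0.1532) 758
(0.5806, 0.2224) 170
((567.4573364257812, 134.75132751464844), (171.84715270996094, 75.22836303710938), 81.51387023925781)
```

View pics/w2.png

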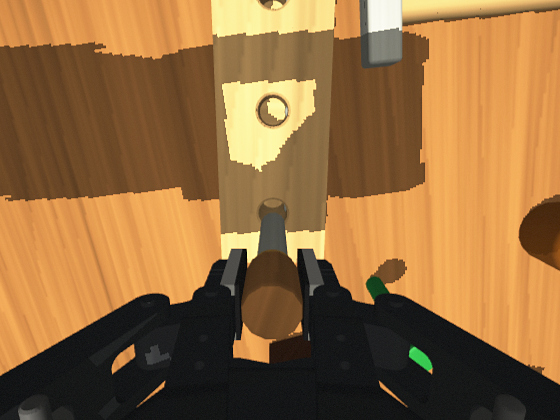

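The wrist view shows hole1 at (272,110), and the rod foot centred over hole0 at about (273,212). The block's centre line agrees with my estimate (x≈570 at hole1). I'll go down gently into hole0.

Call:
jog_arm --series '[[[0,0,3,0,0,0,10],[0,0,3,0,0,0,10],[0,0,3,0,0,0,10],[0,0,2,0,0,0,10],[0,0,2,0,0,0,10],[0,0,2,0,0,0,10],[0,0,2,0,0,0,10],[0,0,2,0,0,0,10],[0,0,0,0,0,0,10],[0,0,0,0,0,0,10]]]'

```text
time_s: 8.3
eef_pos: [0.5603, 0.0849, 0.1391]
eef_rot: [-0.0, 0.757, 0.653, 0.0]
wrist_force: [0.9, 1.1, -2.1]
opening: 0.268
grasp_force: 58.8
```

Call:
jog_arm --series '[[[0,0,5,0,0,0,10],[0,0,5,0,0,0,10],[0,0,5,0,0,0,10],[0,0,5,0,0,0,10],[0,0,4,0,0,0,10],[0,0,3,0,0,0,10],[0,0,2,0,0,0,10],[0,0,2,0,0,0,10],[0,0,1.5,0,0,0,10],[0,0,0,0,0,0,10]]]'

```text
time_s: 9.3
eef_pos: [0.5604, 0.0848, 0.1066]
eef_rot: [-0.0, 0.757, 0.653, 0.0]
wrist_force: [1.1, 3.8, -1.2]
opening: 0.264
grasp_force: 58.8
```

Call:
jog_arm --series '[[[0.5,0,1,0,0,0,10],[0.5,0,1,0,0,0,10],[0,0,2,0,0,0,10],[0,0,2,0,0,0,10],[0,0,2,0,0,0,10],[0,0,1,0,0,0,10],[0,0,1,0,0,0,10],[0,0,1,0,0,0,10],[0,0,0,0,0,0,10],[0,0,0,0,0,0,10]]]'

```text
time_s: 10.3
eef_pos: [0.5605, 0.0857, 0.0958]
eef_rot: [0.0, 0.757, 0.653, -0.0]
wrist_force: [0.6, -0.6, -0.6]
opening: 0.263
grasp_force: 58.7
```

Hole0 is clear: the foot is about 49 mm deep with no resistance. I'll lift and go to hole1 (70 mm along tool x).

Call:
jog_arm --series '[[[0,0,-8,0,0,0,10],[0,0,-14,0,0,0,10],[0,0,-15,0,0,0,10],[0,0,-15,0,0,0,10],[0,0,-10,0,0,0,10],[5,0,-2,0,0,0,10],[15,0,0,0,0,0,10],[20,0,0,0,0,0,10],[20,0,0,0,0,0,10],[10,0,0,0,0,0,10]]]'

```text
time_s: 11.3
eef_pos: [0.5701, 0.1573, 0.1588]
eef_rot: [-0.001, 0.757, 0.654, -0.0]
wrist_force: [0.4, -0.9, -1.4]
opening: 0.264
grasp_force: 58.8
```

Call:
jog_arm --series '[[[0,0,0,0,0,0,10],[0,0,0,0,0,0,10],[0,0,3,0,0,0,10],[0,0,3,0,0,0,10],[0,0,3,0,0,0,10],[0,0,3,0,0,0,10],[0,0,3,0,0,0,10],[0,0,3,0,0,0,10],[0,0,3,0,0,0,10],[0,0,0,0,0,0,10]]]'

```text
time_s: 12.3
eef_pos: [0.5704, 0.1549, 0.1382]
eef_rot: [-0.0, 0.757, 0.653, -0.0]
wrist_force: [0.8, -0.2, 0.3]
opening: 0.268
grasp_force: 58.8
```

Call:
jog_arm --series '[[[0,0,4,0,0,0,10],[0,0,5,0,0,0,10],[0,0,5,0,0,0,10],[0,0,5,0,0,0,10],[0,0,4,0,0,0,10],[0,0,2,0,0,0,10],[0,0,1,0,0,0,10],[0,0,1,0,0,0,10],[0,0,0.5,0,0,0,10],[0,0,0,0,0,0,10]]]'

```text
time_s: 13.3
eef_pos: [0.5709, 0.155, 0.1114]
eef_rot: [0.0, 0.757, 0.653, 0.0]
wrist_force: [-0.1, 0.3, -1.2]
opening: 0.263
grasp_force: 58.8
```

Call:
jog_arm --series '[[[0,0,0.5,0,0,0,10],[0,0,0,0,0,0,10],[0,0,0.5,0,0,0,10],[0,0,0,0,0,0,10],[0,0,0.5,0,0,0,10],[0,0,0,0,0,0,10],[0,0,0.5,0,0,0,10],[0,0,0,0,0,0,10],[0,0,0,0,0,0,10],[0,0,0,0,0,0,10]]]'

```text
time_s: 14.3
eef_pos: [0.5708, 0.155, 0.1093]
eef_rot: [-0.0, 0.757, 0.653, 0.0]
wrist_force: [0.1, -0.1, -1.4]
opening: 0.263
grasp_force: 58.8
```

Call:
jog_arm --series '[[[0,0,0.5,0,0,0,10],[0,0,0,0,0,0,10],[0,0,0.5,0,0,0,10],[0,0,0,0,0,0,10],[0,0,0.5,0,0,0,10],[0,0,0,0,0,0,10],[0,0,0.5,0,0,0,10],[0,0,0,0,0,0,10],[0,0,0,0,0,0,10],[0,0,0,0,0,0,10]]]'

```text
time_s: 15.3
eef_pos: [0.5711, 0.1551, 0.1086]
eef_rot: [0.0, 0.757, 0.653, 0.0]
wrist_force: [-3.7, -0.1, 7.5]
opening: 0.264
grasp_force: 59.8
```

Hole1 stops the rod with the foot about 37 mm deep (contact ≈8 N), so it is the blocked one. I'll ease off, release and rise.

Call:
jog_arm --series '[[[0,0,-0.6,0,0,0,10],[0,-0.3,-0.4,0,0,0,10],[0,0,0,0,0,0,10],[0,0,0,0,0,0,26],[0,0,0,0,0,0,30],[0,0,0,0,0,0,40],[0,0,0,0,0,0,55],[0,0,0,0,0,0,64],[0,0,0,0,0,0,64],[0,0,0,0,0,0,64]]]'

```text
time_s: 16.3
eef_pos: [0.5704, 0.155, 0.1083]
eef_rot: [-0.0, 0.757, 0.653, -0.0]
wrist_force: [-0.8, -0.3, 0.6]
opening: 0.751
grasp_force: 0.0
```

Call:
jog_arm --series '[[[0,0,-5,0,0,0,64],[0,0,-10,0,0,0,64],[0,0,-15,0,0,0,64],[0,0,-15,0,0,0,64],[0,0,-15,0,0,0,64],[0,0,-10,0,0,0,64],[0,0,-5,0,0,0,64],[-10,0,0,0,0,0,64],[-25,0,0,0,0,0,64],[-30,0,0,0,0,0,64]]]'

```text
time_s: 17.3
eef_pos: [0.56, 0.0902, 0.1824]
eef_rot: [-0.001, 0.757, 0.654, -0.001]
wrist_force: [0.1, -1.2, -0.6]
opening: 0.749
grasp_force: 0.0
```

```bash
python3 - <<'E'
from h import *
p,M=state()
plan([577.5,-165.5,150],8.8,10)
c=ctrl.camera("scene"); w=cloud(c)
m=(np.hypot(w[...,0]-.5706,w[...,1]-.1535)<.03)&(w[...,2]>.074)
v=np.array(c["xyz"])[:2]-[.5706,.1535]; v/=np.hypot(*v)
for lo in np.arange(.074,.16,.01):
    s=w[m&(w[...,2]>lo)&(w[...,2]<=lo+.01)]
    if len(s)>3: print(np.round(lo,3),len(s),np.round(s.mean(0)*1e3,1),np.round(s.max(0)*1e3,1))
E
```

```text
t 17.30 pos [560.   90.2 182.4] yaw -8.32 F [ 0.1 -1.2 -0.6] op 63.9 grip 0.0
t 17.30 pos [560.   90.2 182.4] yaw -8.32 F [ 0.1 -1.2 -0.6] op 63.9 grip 0.0
[-25.0, 5.4, 3.2] [-0.0002, -0.0, -0.0299]
[-25.2, 4.7, 3.2] [-0.0002, -0.0, -0.0299]
[-25.3, 3.9, 3.2] [-0.0002, -0.0, -0.0299]
[-25.4, 3.2, 3.2] [-0.0002, -0.0, -0.0299]
[-25.5, 2.4, 3.2] [-0.0002, -0.0, -0.0299]
[-25.6, 1.6, 3.2] [-0.0002, -0.0, -0.0299]
[-25.6, 0.9, 3.2] [-0.0002, -0.0, -0.0299]
[-25.6, 0.1, 3.2] [-0.0002, -0.0, -0.0299]
[-25.6, -0.7, 3.2] [-0.0002, -0.0, -0.0299]
[-25.6, -1.4, 3.2] [-0.0002, -0.0, -0.0299]
0.074 34 [574.2 147.4  79.5] [580.  154.   83.8]
0.084 33 [573.6 147.6  88.9] [579.7 153.4  93.5]
0.094 34 [574.2 147.7  98.6] [580.  158.2 103.6]
0.104 42 [575.  144.9 109.6] [583.3 157.6 114. ]
0.114 55 [576.5 145.1 119.3] [584.  155.9 123.8]
0.124 51 [576.  144.8 129. ] [583.9 156.4 133.5]
0.134 101 [573.6 148.7 140.2] [583.1 162.5 143.4]
```

The feeler stands upright in the middle hole, its top at 143 mm (33 + 110). Now the dog.

Call:
jog_arm --series '[[[-24.5,5.4,3,0,0,-0.03,64],[-24.7,4.7,3,0,0,-0.03,64],[-24.8,3.9,3,0,0,-0.03,64],[-25,3.2,3,0,0,-0.03,64],[-25,2.4,3,0,0,-0.03,64],[-25,1.6,3,0,0,-0.03,64],[-25,0.9,3,0,0,-0.03,64],[-25,0,3,0,0,-0.03,64],[-25,-0.7,3,0,0,-0.03,64],[-25,-1.4,3,0,0,-0.03,64]]]'

```text
time_s: 18.35
eef_pos: [0.577, -0.1607, 0.1522]
eef_rot: [-0.001, 0.651, 0.759, -0.0]
wrist_force: [-0.8, -0.1, -0.5]
opening: 0.749
grasp_force: 0.0
```

Call:
jog_arm --series '[[[0,0,0,0,0,0,64],[0,0,0,0,0,0,64],[0,0,10,0,0,0,64],[0,0,10,0,0,0,64],[0,0,10,0,0,0,64],[0,0,10,0,0,0,64],[0,0,10,0,0,0,64],[0,0,0,0,0,0,64],[0,0,0,0,0,0,64],[0,0,0,0,0,0,64]]]'

```text
time_s: 19.35
eef_pos: [0.5784, -0.1597, 0.1038]
eef_rot: [0.0, 0.651, 0.759, 0.0]
wrist_force: [0.2, 0.0, 0.6]
opening: 0.752
grasp_force: 0.0
```

```bash
python3 - <<'E'
from h import *
p,M=state()
c=ctrl.camera("wrist"); w=cloud(c)
t=(w[...,2]>.08)&(w[...,2]<.09)&(np.hypot(w[...,0]-.577,w[...,1]+.165)<.03)
t&=(w[...,2]>.0835)
print(t.sum(),w[t].mean(0),w[t].min(0),w[t].max(0))
print("rect",cv2.minEnclosingCircle((w[t][:,:2]*1e3).astype(np.float32)))
E
```

```text
t 19.35 pos [ 578.4 -159.7  103.8] yaw 8.76 F [0.2 0.  0.6] op 64.2 grip 0.0
2855 [ 0.57828014 -0.16340172  0.08472693] [ 0.5620901  -0.180653    0.08350098] [ 0.59472821 -0.14714385  0.08654137]
rect ((578.1356201171875, -163.64833068847656), 17.004884719848633)
```

Call:
jog_arm --series '[[[-2.5,-0.8,0,0,0,0,64],[-2.5,-0.8,5,0,0,0,64],[0,0,8,0,0,0,64],[0,0,8,0,0,0,64],[0,0,8,0,0,0,64],[0,0,8,0,0,0,64],[0,0,5,0,0,0,64],[0,0,3,0,0,0,64],[0,0,0,0,0,0,64],[0,0,0,0,0,0,64]]]'

```text
time_s: 20.4
eef_pos: [0.5773, -0.1647, 0.0585]
eef_rot: [0.0, 0.651, 0.759, 0.0]
wrist_force: [-0.1, -0.3, -0.2]
opening: 0.748
grasp_force: 0.0
```

Call:
jog_arm --series '[[[0,0,0,0,0,0,50],[0,0,0,0,0,0,40],[0,0,0,0,0,0,30],[0,0,0,0,0,0,20],[0,0,0,0,0,0,20],[0,0,0,0,0,0,20],[0,0,0,0,0,0,20],[0,0,0,0,0,0,20],[0,0,0,0,0,0,20],[0,0,0,0,0,0,20]]]'

```text
time_s: 21.4
eef_pos: [0.5778, -0.1649, 0.059]
eef_rot: [0.001, 0.651, 0.759, 0.0]
wrist_force: [1.1, 0.4, 5.6]
opening: 0.378
grasp_force: 59.4
```

Call:
jog_arm --series '[[[0,0,-4,0,0,0,20],[0,0,-8,0,0,0,20],[0,0,-12,0,0,0,20],[0,0,-15,0,0,0,20],[0,0,-15,0,0,0,20],[0,0,-15,0,0,0,20],[0,0,-15,0,0,0,20],[0,0,-8,0,0,0,20],[0,0,0,0,0,0,20],[0,0,0,0,0,0,20]]]'

```text
time_s: 22.4
eef_pos: [0.5769, -0.1645, 0.1501]
eef_rot: [-0.0, 0.651, 0.759, -0.0]
wrist_force: [-0.2, 0.1, -2.6]
opening: 0.377
grasp_force: 60.9
```

```bash
python3 - <<'E'
from h import *
p,M=state()
c=ctrl.camera("scene"); w=cloud(c)
m=(np.hypot(w[...,0]-p[0],w[...,1]-p[1])<.03)&(w[...,2]>.09)&(w[...,2]<p[2]+.03)
v=np.array(c["xyz"])[:2]-p[:2]; v/=np.hypot(*v); print(v)
for lo in np.arange(.09,.18,.008):
    s=w[m&(w[...,2]>lo)&(w[...,2]<=lo+.008)]
    if len(s)>3: a=s.mean(0)[:2]-9.75e-3*.785*v; print(np.round(lo,3),len(s),np.round(s.mean(0)*1e3,1),np.round(a*1e3,1),"minz %.1f"%(s[:,2].min()*1e3))
plan([561,85.5,160],-8.4,10)
E
```

```text
t 22.40 pos [ 576.9 -164.5  150.1] yaw 8.77 F [-0.2  0.1 -2.6] op 32.2 grip 60.9
[ 0.73085845 -0.68252907]
0.098 17 [ 582.7 -170.5  105.1] [ 577.1 -165.3] minz 103.6
0.106 56 [ 583.6 -169.9  110. ] [ 578.  -164.7] minz 106.2
0.114 60 [ 583.3 -170.2  118. ] [ 577.7 -165. ] minz 114.2
0.122 60 [ 583.2 -169.9  126. ] [ 577.6 -164.7] minz 122.0
0.13 65 [ 582.9 -170.4  134.1] [ 577.3 -165.2] minz 130.3
0.138 14 [ 584.9 -171.   140.2] [ 579.3 -165.7] minz 138.2
0.146 91 [ 584.8 -176.6  150.8] [ 579.2 -171.4] minz 146.1
0.154 150 [ 585.  -174.9  158.4] [ 579.4 -169.7] minz 154.0
0.162 192 [ 585.3 -173.8  165.9] [ 579.7 -168.6] minz 162.1
0.17 420 [ 579.3 -169.8  175. ] [ 573.7 -164.5] minz 170.1
0.178 37 [ 575.6 -169.2  179. ] [ 570. -164.] minz 178.0
t 22.45 pos [ 576.6 -164.4  149.6] yaw 8.77 F [ 0.4  0.5 -2.5] op 32.0 grip 60.9
[24.9, 2.3, -1.0] [-0.0001, -0.0001, 0.03]
[25.0, 1.5, -1.0] [-0.0001, -0.0001, 0.03]
[25.0, 0.8, -1.0] [-0.0001, -0.0001, 0.03]
[25.0, 0.0, -1.0] [-0.0001, -0.0001, 0.03]
[25.0, -0.7, -1.0] [-0.0001, -0.0001, 0.03]
[25.0, -1.5, -1.0] [-0.0001, -0.0001, 0.03]
[24.9, -2.2, -1.0] [-0.0001, -0.0001, 0.03]
[24.9, -3.0, -1.0] [-0.0001, -0.0001, 0.03]
[24.8, -3.7, -1.0] [-0.0001, -0.0001, 0.03]
[24.6, -4.5, -1.0] [-0.0001, -0.0001, 0.03]
```

The dog hangs straight, its axis within 1 mm of the TCP. Moving above hole0.

Call:
jog_arm --series '[[[24.9,2.3,0,0,0,0.03,20],[25,1.5,0,0,0,0.03,20],[25,0.7,0,0,0,0.03,20],[25,0,0,0,0,0.03,20],[25,-0.8,0,0,0,0.03,20],[25,-1.6,0,0,0,0.03,20],[24.9,-2.3,0,0,0,0.03,20],[24.9,-3,0,0,0,0.03,20],[24.8,-3.8,0,0,0,0.03,20],[24.4,-4.6,0,0,0,0.03,20]]]'

```text
time_s: 23.45
eef_pos: [0.5601, 0.086, 0.1492]
eef_rot: [-0.001, 0.758, 0.653, -0.001]
wrist_force: [0.5, 0.1, -2.6]
opening: 0.376
grasp_force: 60.9
```

Call:
jog_arm --series '[[[0,0,0,0,0,0,20],[0,0,0,0,0,0,20],[0,0,5,0,0,0,20],[0,0,6,0,0,0,20],[0,0,6,0,0,0,20],[0,0,5,0,0,0,20],[0,0,3,0,0,0,20],[0,0,0,0,0,0,20],[0,0,0,0,0,0,20],[0,0,0,0,0,0,20]]]'

```text
time_s: 24.45
eef_pos: [0.5612, 0.085, 0.1256]
eef_rot: [0.0, 0.757, 0.653, 0.0]
wrist_force: [-0.6, 0.1, -2.4]
opening: 0.379
grasp_force: 60.9
```

```bash
python3 - <<'E'
from h import *
p,M=state()
plan([560.3,85.2,125],-8.4,1)
c=ctrl.camera("scene"); cv2.imwrite("pics/s3.png",cv2.resize(c["frame"][80:240,200:380],(720,640)[:2] if 0 else (675,600),interpolation=2)); w=cloud(c)
m=(np.hypot(w[...,0]-p[0],w[...,1]-p[1])<.025)&(w[...,2]>.08)&(w[...,2]<.116)
v=np.array(c["xyz"])[:2]-p[:2]; v/=np.hypot(*v); s=w[m]
print(len(s),(s.mean(0)[:2]-9.75e-3*.785*v)*1e3,s[:,2].min())
E
```

```text
t 24.45 pos [561.2  85.  125.6] yaw -8.42 F [-0.6  0.1 -2.4] op 32.3 grip 60.9
t 24.45 pos [561.2  85.  125.6] yaw -8.42 F [-0.6  0.1 -2.4] op 32.3 grip 60.9
[0.1, -1.0, 0.6] [0.0006, -0.0001, -0.0003]
161 [562.27469772  84.29779249] 0.08019775890810299
```

View pics/s3.png

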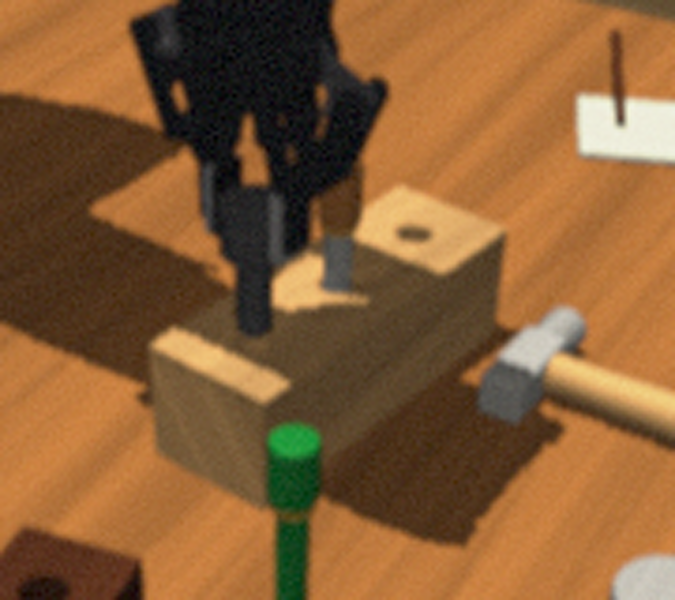

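The dog's foot at (253,325) is just above hole0. The feeler stands in the middle hole at (340,240). Lowering gently.

Call:
jog_arm --series '[[[0,-0.7,2,0,0,0,20],[0,0,2,0,0,0,20],[0,0,1,0,0,0,20],[0,0,1,0,0,0,20],[0,0,1,0,0,0,20],[0,0,1,0,0,0,20],[0,0,1,0,0,0,20],[0,0,1,0,0,0,20],[0,0,0,0,0,0,20],[0,0,0,0,0,0,20]]]'

```text
time_s: 25.5
eef_pos: [0.5605, 0.0852, 0.1158]
eef_rot: [0.0, 0.757, 0.653, 0.0]
wrist_force: [-1.5, 1.4, 3.6]
opening: 0.383
grasp_force: 61.4
```

Call:
jog_arm --series '[[[0.4,-0.4,0,0,0,0,20],[0.4,-0.3,0,0,0,0,20],[0,0,0.5,0,0,0,20],[0,0,0,0,0,0,20],[0,0,0.5,0,0,0,20],[0,0,0,0,0,0,20],[0,0,0.5,0,0,0,20],[0,0,0,0,0,0,20],[0,0,0,0,0,0,20],[0,0,0,0,0,0,20]]]'

```text
time_s: 26.5
eef_pos: [0.5597, 0.0859, 0.1137]
eef_rot: [-0.0, 0.757, 0.653, -0.0]
wrist_force: [1.1, -0.2, -3.1]
opening: 0.378
grasp_force: 61.1
```

Call:
jog_arm --series '[[[0,0,1,0,0,0,20],[0,0,0.5,0,0,0,20],[0,0,1,0,0,0,20],[0,0,0.5,0,0,0,20],[0,0,1,0,0,0,20],[0,0,0.5,0,0,0,20],[0,0,1,0,0,0,20],[0,0,0.5,0,0,0,20],[0,0,0,0,0,0,20],[0,0,0,0,0,0,20]]]'

```text
time_s: 27.5
eef_pos: [0.5597, 0.086, 0.1077]
eef_rot: [0.0, 0.757, 0.653, 0.0]
wrist_force: [1.1, 0.5, -3.2]
opening: 0.373
grasp_force: 61.0
```

Call:
jog_arm --series '[[[0,0,1,0,0,0,20],[0,0,1,0,0,0,20],[0,0,1,0,0,0,20],[0,0,1,0,0,0,20],[0,0,1,0,0,0,20],[0,0,1,0,0,0,20],[0,0,1,0,0,0,20],[0,0,1,0,0,0,20],[0,0,0,0,0,0,20],[0,0,0,0,0,0,20]]]'

```text
time_s: 28.5
eef_pos: [0.5598, 0.086, 0.0998]
eef_rot: [0.0, 0.757, 0.653, 0.0]
wrist_force: [0.5, 1.5, -1.6]
opening: 0.379
grasp_force: 61.0
```

Call:
jog_arm --series '[[[0,0,1,0,0,0,20],[0,0,1,0,0,0,20],[0,0,1,0,0,0,20],[0,0,1,0,0,0,20],[0,0,1,0,0,0,20],[0,0,1,0,0,0,20],[0,0,1,0,0,0,20],[0,0,0,0,0,0,20],[0,0,0,0,0,0,20],[0,0,0,0,0,0,20]]]'

```text
time_s: 29.5
eef_pos: [0.5598, 0.086, 0.0925]
eef_rot: [-0.0, 0.757, 0.653, 0.0]
wrist_force: [2.2, 1.7, -1.5]
opening: 0.376
grasp_force: 61.1
```

Call:
jog_arm --series '[[[0,0,1,0,0,0,20],[0,0,1,0,0,0,20],[0,0,1,0,0,0,20],[0,0,1,0,0,0,20],[0,0,1,0,0,0,20],[0,0,1,0,0,0,20],[0,0,1,0,0,0,20],[0,0,1,0,0,0,20],[0,0,1,0,0,0,20],[0,0,0,0,0,0,20]]]'

```text
time_s: 30.5
eef_pos: [0.56, 0.086, 0.0836]
eef_rot: [0.0, 0.757, 0.653, 0.0]
wrist_force: [3.5, 3.5, 1.3]
opening: 0.38
grasp_force: 61.3
```

Call:
jog_arm --series '[[[0.3,0.3,1,0,0,0,20],[0,0,1,0,0,0,20],[0,0,1,0,0,0,20],[0,0,1,0,0,0,20],[0,0,1,0,0,0,20],[0,0,1,0,0,0,20],[0,0,1,0,0,0,20],[0,0,1,0,0,0,20],[0,0,0,0,0,0,20],[0,0,0,0,0,0,20]]]'

```text
time_s: 31.5
eef_pos: [0.5601, 0.0862, 0.0756]
eef_rot: [0.0, 0.757, 0.653, 0.0]
wrist_force: [2.3, 2.4, 1.9]
opening: 0.38
grasp_force: 61.3
```

Call:
jog_arm --series '[[[0,0,0.5,0,0,0,20],[0,0,0,0,0,0,20],[0,0,0.5,0,0,0,20],[0,0,0,0,0,0,20],[0,0,0.5,0,0,0,20],[0,0,0,0,0,0,20],[0,0,0.5,0,0,0,20],[0,0,0,0,0,0,20],[0,0,0,0,0,0,20],[0,0,0,0,0,0,20]]]'

```text
time_s: 32.5
eef_pos: [0.5602, 0.0862, 0.0742]
eef_rot: [0.0, 0.757, 0.653, 0.0]
wrist_force: [1.3, 1.6, 7.1]
opening: 0.379
grasp_force: 61.8
```

```bash
python3 - <<'E'
from h import *
state()
c=ctrl.camera("wrist"); w=cloud(c)
m=(np.hypot(w[...,0]-.56,w[...,1]-.086)<.016)&(w[...,2]>.09)&(w[...,2]<.12)
print("dog top",m.sum(),np.percentile(w[m][:,2],[10,50,90]) if m.sum() else None)
E
```

```text
t 32.50 pos [560.2  86.2  74.2] yaw -8.42 F [1.3 1.6 7.1] op 32.3 grip 61.8
dog top 4825 [0.09925016 0.10001669 0.10080021]
```

Call:
jog_arm --series '[[[0,0,0.5,0,0,0,20],[0,0,0,0,0,0,20],[0,0,0.5,0,0,0,20],[0,0,0,0,0,0,20],[0,0,0.5,0,0,0,20],[0,0,0,0,0,0,20],[0,0,0,0,0,0,20],[0,0,0,0,0,0,20],[0,0,0,0,0,0,20],[0,0,0,0,0,0,20]]]'

```text
time_s: 33.55
eef_pos: [0.5602, 0.0862, 0.0741]
eef_rot: [0.0, 0.757, 0.653, -0.0]
wrist_force: [-3.3, 1.1, 17.9]
opening: 0.378
grasp_force: 62.8
```

It's home: the position has stalled while the force rises to 18 N, and the head top is at 100 mm. Easing off, releasing and retreating.

Call:
jog_arm --series '[[[0,0,-1,0,0,0,20],[0,0,-0.5,0,0,0,20],[0,0,0,0,0,0,36],[0,0,0,0,0,0,40],[0,0,0,0,0,0,50],[0,0,0,0,0,0,60],[0,0,0,0,0,0,64],[0,0,0,0,0,0,64],[0,0,0,0,0,0,64],[0,0,0,0,0,0,64]]]'

```text
time_s: 34.55
eef_pos: [0.56, 0.0862, 0.0738]
eef_rot: [-0.0, 0.757, 0.653, -0.0]
wrist_force: [-0.1, 0.9, -0.1]
opening: 0.752
grasp_force: 0.0
```

Call:
jog_arm --series '[[[0,0,-5,0,0,0,64],[0,0,-10,0,0,0,64],[0,0,-15,0,0,0,64],[0,0,-20,0,0,0,64],[0,0,-20,0,0,0,64],[0,0,-20,0,0,0,64],[0,0,-20,0,0,0,64],[0,0,-10,0,0,0,64],[0,0,0,0,0,0,64],[0,0,0,0,0,0,64]]]'

```text
time_s: 35.55
eef_pos: [0.5599, 0.0862, 0.1937]
eef_rot: [0.0, 0.757, 0.653, 0.0]
wrist_force: [-0.0, 0.1, 0.7]
opening: 0.748
grasp_force: 0.0
```

```bash
python3 - <<'E'
from h import *
state()
c=ctrl.camera("scene"); cv2.imwrite("pics/s4.png",c["frame"]); w=cloud(c)
for n,(x,y) in (("dog",(.5602,.0855)),("feeler",(.5706,.1535))):
    m=(np.hypot(w[...,0]-x,w[...,1]-y)<.014)&(w[...,2]>.074)&(w[...,2]<.15); print(n,m.sum(),np.percentile(w[m][:,2],[50,90,98]))
c=ctrl.camera("wrist"); w=cloud(c)
m=(np.hypot(w[...,0]-.56,w[...,1]-.086)<.014)&(w[...,2]>.09)&(w[...,2]<.12); print("dog top wrist",np.percentile(w[m][:,2],[10,50,90]))
E
```

```text
t 35.55 pos [559.9  86.2 193.7] yaw -8.42 F [-0.   0.1  0.7] op 63.9 grip 0.0
dog 95 [0.09964933 0.10038398 0.10086728]
feeler 346 [0.11947478 0.14202335 0.14279734]
dog top wrist [0.09896056 0.09975798 0.10062538]
```

View pics/s4.png

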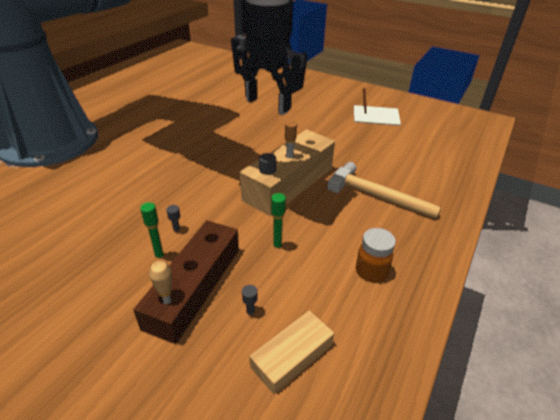

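The dog sits flush in hole0 at (267,163), the feeler stands in the middle hole at (291,140), everything else is where it was and the gripper is clear.

```bash
python3 -c "
from bench import ctrl
print(ctrl.hand_in())"
```

```text
the job is handed in; nothing more can be done
None
```

The job is handed in: the feeler rod stands in the blocked middle hole (stopped about 37 mm down), and the bench dog is pressed fully home in the clear hole at y = −70 mm; I did not feel the third hole, because only one is blocked.

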